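Open the test-stand gate past its sagging bolt

ROBOT

A 6-joint arm with a two-finger parallel gripper is mounted at the origin on the work surface. World frame = base frame: x ahead of the robot, y to its left, z up, the work surface at z = 0. Lengths are in mm, angles in rad, forces in N, time in s.
With the tool pointing down it reaches from about 325 to 875 mm from the base axis. Payload 4.4 kg.
Tool frame: the origin (TCP) lies on the centre line of the jaws, within the pads' length; the fingertips stand ahead of it and the grasp point (between the pads) lies 6 mm ahead of it (ctrl.tcp_to_tips is the z of the fingertips in the tool frame, in mm); z points along the fingers, y is the line along which they close (so a half turn about z gives the same grasp; the last joint's range is limited). The gripper opens to 85 mm and grips with 20 to 120 N. Pads are 22 mm wide; open, the fingers measure 114 mm over their backs; the gripper's body (76 mm by 85 mm) begins 54 mm behind the grasp point. The pads swing forward as they close: fully open they stand 13 mm farther back than shut.
Start: joints at [1.04, 0.207, 1.542, -0, 1.393, -0.15], TCP at [213.716, 533.81, 256.282] pointing down, gripper open.
Joint ranges: [-2.73, 2.73], [-0.86, 2.22], [0.23, 2.46], [-1.11, 4.25], [0.08, 2.63], [-2.82, 2.82]. Speed limits (rad/s): [2.79, 2.79, 3.14, 3.14, 3.14, 3.14].

INTERFACE

Orientations are given as a 3x3 rotation matrix whose columns are the frame's x, y, z axes.
In Python, from plant import ctrl, sensors, optics gives the robot as it stands. Calls block until the motion is done:
- ctrl.move_ptp(position, orientation): joint-space move of the TCP to a pose.
- ctrl.move_l(position, rot=None, vel=150, threshold=None): straight line of the TCP; rot=None keeps the orientation; vel is the mean speed in mm/s. With threshold (N) it stops when the force on the tool has changed by that much, and returns True; else False.
- ctrl.set_joints(angles): joint-space move.
- ctrl.gripper_to(opening, force=None): finger opening in mm; force is the grip in N (None keeps the last); returns when the fingers have stopped.
- ctrl.hold(seconds).
- ctrl.solve_ik(position, orientation): joint angles nearest the present ones, or None.
- sensors.read_state(): the state.
- optics.grab_frame(name): name is "scene" or "top" or "wrist"; returns (picture, depth): 384x512x3 uint8, red, green, blue; 384x512 float32, mm along the optical axis (not along the pixel's ray), 0 where there is no reading.
- optics.camera_params(name): a dict with "mtx" (3x3 intrinsics, pixels), "R" (3x3) and "t" (3): a world point X has camera coordinates R X + t; the wrist camera has in their place "T_tool_cam" (4x4, takes a point from camera to tool coordinates, whose origin is the TCP and whose axes are the flange's). Camera axes: x right, y down, z forward; pixel columns grow to the right and rows downward; lengths in mm; the calibration is good to about 2 mm. A picture is of the moment at which its call begins: read the wrist's pose just before it. camera_params takes no time and is no camera call.
A pose or a line that the arm cannot do raises ctrl.MotionError and nothing moves.
- ctrl.finish_job(): hands the job in; it is judged then, once.
The state is a dict: "t": time; "q": joint angles; "qvel": joint speeds; "tau": joint torques, N m; "eef_pos": TCP position; "eef_rot": TCP orientation; "force": force on the tool from outside, world axes, zero at the start; "wrist_torque": the same for the moment, N m; "grip_width": finger opening in mm; "grasp_force": force on a finger pad.
Only numpy, scipy, OpenCV 4.12 (cv2) and the standard library are available. Lean on these libraries where they do the work, as an engineer would, in place of code of your own. Each camera call takes 0.05 s, during which the arm holds its last target. There are 200 camera calls.

TASK

Take hold of the barrel bolt's knob on the test stand's guard gate, lift the sagging bolt over the turned-up lip of its bent keeper and draw it right back without forcing the keeper. With the same grip swing the gate towards you until it stands a hand's width (about 80 mm) open at its free edge, and hold it there by the knob: the hinge spring would shut it, so finish while still holding. Leave the cleaned parts in the drain tray alone.

Things in the scene. Friction and masses are not known exactly. Their poses are not given: they have to be found in the camera images.
- guard: Fixed guard pen of a magneto test stand: grey square posts and steel mesh, open-topped, 200 mm high, 510 mm wide, 290 mm deep, motor and empty magneto cradle inside. Origin on the bench under the bolt's knob as bolted; x through the shut gate into the pen, y along the gate from its free edge (right, seen from the robot; y -80 mm) to its hinge edge (left; y +220 mm), z up.
- gate_swing (a joint): Swing of the gate, rad: 0 shut against its stop, grows as the free edge comes out towards the robot (clockwise from above), stop 1.3. Grey tube frame with mesh, 300 mm wide, 25 mm thick, top rail 197 mm high, 1.6 kg. A spring always shuts it: 0.3 N m plus 1.2 N m per rad (about 4 N at the drawn-back knob when ajar). 80 mm open at the free edge = 0.26 rad.
- gate_hinge (a point): Fixed point on the gate's upright hinge axis, 200 mm above the bench: 18 mm in front of the gate's middle plane and 6 mm beyond its hinge edge.
- gate_edge (a point): Middle of the top rail's free end on the gate (top face, 197 mm high); it swings with the gate, 306 mm from the hinge axis.
- bolt: Steel barrel bolt on the gate's top rail: rod 14 mm thick, 286 mm long, along the rail, with an upright round knob 16 mm across, 34 mm tall. Origin at the knob's centre (about 243 mm up as bolted); z up along the knob, y along the rod to the hinge. Rod axis 33 mm, rod top 26 mm below the origin; rod end at y -116 mm; worn notch in its underside, 6 mm deep, y -102.5 to -93.5 mm. 0.35 to 0.5 kg.
- bolt_front_staple (a point): Middle of the top of the tall, stretched front staple on the gate (26 mm wide, 12 mm along the rod, top 234 mm above the bench), 58 mm from the knob as bolted. The snug rear staple, 7 mm lower, is 213 mm from this one towards the hinge. Between the staples only the rod and knob rise above the rail, so fingers have room on all sides of the knob.
- bolt_lift (a joint): Tilt of the bolt about its rear staple, rad: 0 sagging by its weight (end drooping 0.035), grows as lifted, stop 0.07 in the front staple. The knob is 155 mm from this pivot as bolted, 105 mm when drawn back: 1 mm up at the knob is 0.0065 rad at first. The end clears the lip from about 0.021 (knob 3.3 mm up); the stop comes with the knob 10.8 mm up as bolted, 7.3 mm when drawn back.
- bolt_draw (a joint): How far the bolt is drawn back towards the hinge, m: 0 home in the keeper, 0.050 right back at its stop; starts at 0 to 0.002. Friction about 1.5 N. Unlifted, its notch catches on the lip at about 0.0025. The end must stay lifted until 0.020; from 0.036 it is inside the gate's edge.
- keeper: Bent steel keeper on top of the right corner post: a lip 4 mm thick, 18 mm wide, turned up at the gate side, standing in the bolt's notch and overlapping the bolt's end by 5 mm; beyond it a staple 18 mm wide inside, 50 mm high, that holds the end sideways until drawn out. Origin on the post's top (190 mm up) under the lip's middle, on the line of the bolt; axes as the guard's; lip top 14 mm up.
- tray: Stainless drain tray, fixed, 340 x 240 x 30 mm, walls 3 mm, to the right of the guard. Origin at the centre of its underside.
- magneto: Red magneto body with black distributor cap, about 140 x 116 x 115 mm, loose in the tray; origin at the middle of its underside.
- spring_cup: Nickel-bright impulse spring cup, open at the top, 52 mm across, 30 mm high, loose in the tray; origin at the middle of its underside.
- cam: Small brass adjusting cam, about 32 x 26 x 22 mm, loose in the tray; origin at the middle of its underside.
- rotor: Steel rotor with its shaft, 135 mm long along its x, 40 mm wide, 34 mm high, loose in the tray; origin at the middle of the rotor block's underside.

How it is judged:
By the outcome, as a careful person would: the job done as asked, in the order asked, and still so for the second after the job is handed in, while the arm keeps its last pose, push and grip.
It also fails if it takes over 35 s, if anything falls off the work surface, if the arm or the gripper's body presses on something with over 40 N, if the wrist force passes 120 N, or if a joint passes its speed limit or range.

## Working session

There is one attempt and no reset: what is moved stays moved. The work goes in short steps, each a Python script; the robot and the scene stay as the last script left them, time stands still between calls to the robot, and variables do not carry over. Pictures are saved under pics/ and viewed, at most 10 in all, crops included, and the job is handed in when it is done.

```bash
ls; mkdir -p pics; python3 - <<'E'
from plant import ctrl, sensors, optics
import cv2,numpy as np
for n in ("scene","top"):
    im,d=optics.grab_frame(n); cv2.imwrite(f"pics/{n}0.png",im[:,:,::-1]); np.savez(f"{n}0.npz",im=im,d=d)
    p=optics.camera_params(n); print(n,p["mtx"].tolist(),(-p["R"].T@p["t"]).round(0), p["R"].round(2).tolist())
print(optics.camera_params("wrist")["T_tool_cam"].round(3).tolist(),ctrl.tcp_to_tips,sensors.read_state())
E
```

```text
pics
scene [[376.7133919650921, 0.0, 263.53960708449563], [0.0, 376.7133919650921, 194.48084978168896], [0.0, 0.0, 1.0]] [1119.  -13.  845.] [[-0.1, 0.99, -0.01], [0.75, 0.07, -0.66], [-0.65, -0.08, -0.75]]
top [[378.5647420369765, 0.0, 251.34028697641335], [0.0, 378.5647420369765, 201.51710837194852], [0.0, 0.0, 1.0]] [ 459. -107.  989.] [[-0.01, -1.0, -0.01], [-0.99, 0.01, -0.1], [0.1, 0.0, -1.0]]
[[0.001, -0.965, -0.262, 67.151], [1.0, 0.001, 0.001, 0.532], [-0.001, -0.262, 0.965, -118.115], [0.0, 0.0, 0.0, 1.0]] 25.0 {'t': 0.1, 'q': array([ 1.03947317e+00,  2.07362099e-01,  1.54284745e+00,  3.27568214e-05,
        1.39352633e+00, -1.50522354e-01]), 'qvel': array([-0.00023469,  0.00028458, -0.00236502,  0.00146198, -0.00084561,
       -0.00100714]), 'tau': array([ 3.24954817e-04, -3.84094906e+01, -2.92549127e+01, -4.70034524e-05,
        4.84069227e-03, -1.90279809e-05]), 'eef_pos': array([213.38558879, 533.23597224, 255.20908885]), 'eef_rot': array([[-9.28364948e-01,  3.71668243e-01, -1.11371095e-03],
       [ 3.71669744e-01,  9.28363209e-01, -1.83140923e-03],
       [ 3.53251624e-04, -2.11414880e-03, -9.99997703e-01]]), 'force': array([-0.33787745, -0.66256854,  0.53518013]), 'wrist_torque': array([ 0.01451893,  0.0416773 , -0.03795504]), 'grasp_force': 0.0, 'grip_width': 85.24685318171413}
```

View pics/top0.png

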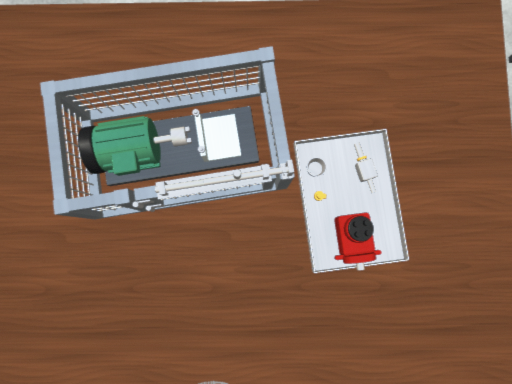

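View pics/scene0.png

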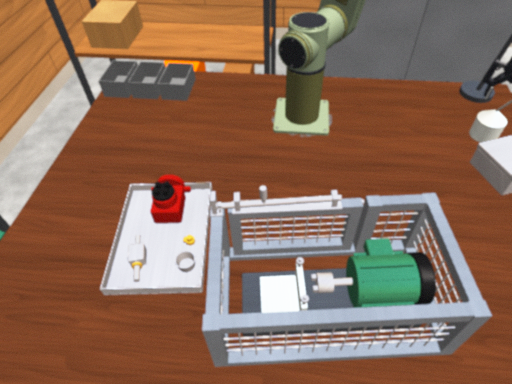

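The top view shows the guard pen with the gate facing the robot: knob near (237,175), keeper near (281,170), rear staple near (161,189). In the scene view the knob is near (263,190). I'll enlarge both to get exact pixels.

```bash
python3 - <<'E'
import cv2
a=cv2.imread("pics/top0.png")[150:220,130:300]; b=cv2.imread("pics/scene0.png")[175:225,200:350]
a=cv2.resize(a,None,fx=4.5,fy=4.5,interpolation=cv2.INTER_CUBIC); b=cv2.resize(b,(765,255),interpolation=cv2.INTER_CUBIC)
cv2.imwrite("pics/z.png",cv2.vconcat([a,b]))
E
```

```text
(no output)
```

View pics/z.png

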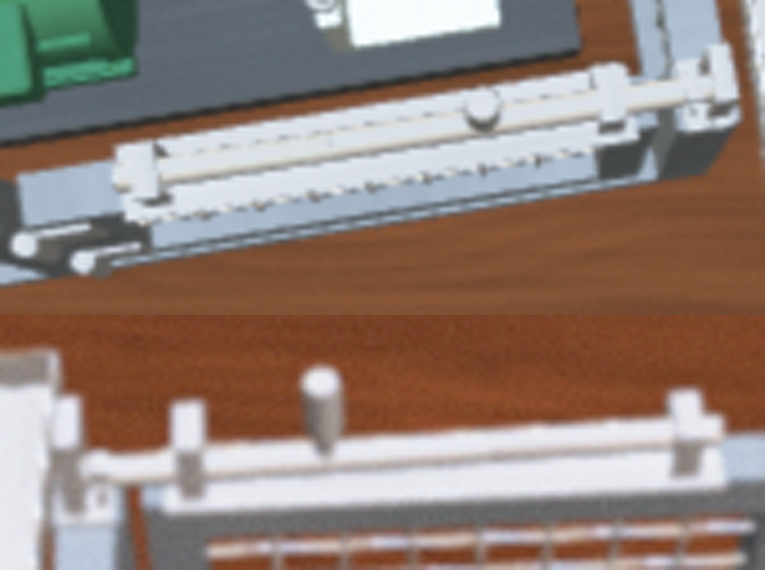

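The enlargement shows the knob's top at crop (483,103) in the top view and (321,382) in the scene view. The front staple's top is at (610,78) and the rear one at (137,157).

```bash
cat > h.py <<'E'
import numpy as np
from plant import ctrl, sensors, optics
def ray(n,u,v,pose=None):
    p=optics.camera_params(n); d=np.linalg.solve(p["mtx"],[u,v,1.])
    if n=="wrist":
        T=p["T_tool_cam"]; pos,R=pose
        return pos+R@T[:3,3], R@(T[:3,:3]@d)
    return -p["R"].T@p["t"], p["R"].T@d
def onz(n,u,v,z,pose=None):
    c,d=ray(n,u,v,pose); return c+d*(z-c[2])/d[2]
def two(r1,r2):
    A=np.stack([r1[1],-r2[1]],1); s=np.linalg.lstsq(A,r2[0]-r1[0],rcond=None)[0]
    a,b=r1[0]+s[0]*r1[1],r2[0]+s[1]*r2[1]; return (a+b)/2,np.linalg.norm(a-b)
def st(m=""):
    s=sensors.read_state(); print(m,round(s["t"],2),"p",s["eef_pos"].round(1),"F",s["force"].round(1),"M",s["wrist_torque"].round(2),"w",round(s["grip_width"],1),"gf",round(s["grasp_force"],1)); return s
E
python3 - <<'E'
from h import *
z=lambda x,y:((x+.5)/4.5-.5+130,(y+.5)/4.5-.5+150)
k=z(483,103); f=z(610,78); r=z(137,157)
K=onz("top",*k,260);F=onz("top",*f,234);Rr=onz("top",*r,227)
s=((321.5)/5.1-.5+200,(382-315+.5)/5.1-.5+175)
print(K,F,Rr,"dist",np.linalg.norm(F-K),np.linalg.norm(F-Rr)); print(onz("scene",*s,260),two(ray("top",*k),ray("scene",*s)))
u=(Rr-F)[:2];u/=np.linalg.norm(u);print("ydir",u,np.arctan2(-u[0],u[1])); print(sensors.read_state()["q"])
E
```

```text
[589.64597161 -76.85211711 260.        ] [ 604.79308778 -132.96814843  234.        ] [573.20812781  81.19773129 227.        ] dist 63.6745168733864 216.5955533503013
[593.31932941 -76.74833905 260.        ] (array([590.27253423, -76.91415392, 256.64489934]), np.float64(0.4048348836246102))
ydir [-0.14590081  0.98929922] 0.14642346997438047
[ 1.03947317e+00  2.07362099e-01  1.54284745e+00  3.27568214e-05
  1.39352633e+00 -1.50522354e-01]
```

```bash
cat >> h.py <<'E'
def Rot(yaw,s=1):  # tool y along guard x (s=1) or against it
    y=s*np.array([np.cos(yaw),np.sin(yaw),0]); z=np.array([0,0,-1.]); return np.stack([np.cross(y,z),y,z],1)
E
python3 - <<'E'
from h import *
import cv2
P=np.array([590.5,-77,350])
for s in (1,-1):
    for P2,yw in ((P,.146),(P-[110,-40,110],.146-.26)): print(s,ctrl.solve_ik(P2,Rot(yw,s)))
s=-1 if ctrl.solve_ik(P,Rot(.146,-1)) is not None and abs(ctrl.solve_ik(P,Rot(.146,-1))[5])<2.2 else 1
print(s)
ctrl.move_l([213.4,533.2,350],vel=250); ctrl.move_ptp(P,Rot(.146,s)); ctrl.hold(.2)
a=st(); im,d=optics.grab_frame("wrist"); cv2.imwrite("pics/w1.png",im[:,:,::-1]); np.savez("w1.npz",im=im,d=d,p=a["eef_pos"],R=a["eef_rot"])
E
```

```text
1 [-2.74929185e-01  1.95793601e-01  1.36281981e+00 -4.44089210e-16
  1.58297924e+00 -4.20929185e-01]
1 [-2.56686175e-01  2.11832995e-02  1.78193327e+00 -4.44089210e-16
  1.33847608e+00 -1.42686175e-01]
-1 [-2.74929185e-01  1.95793601e-01  1.36281981e+00 -4.44089210e-16
  1.58297924e+00  2.72066347e+00]
-1 None
1
 3.37 p [590.6 -76.3 350.1] F [0.1 0.  0.1] M [ 0.02  0.05 -0.02] w 85.2 gf 0.0
```

View pics/w1.png

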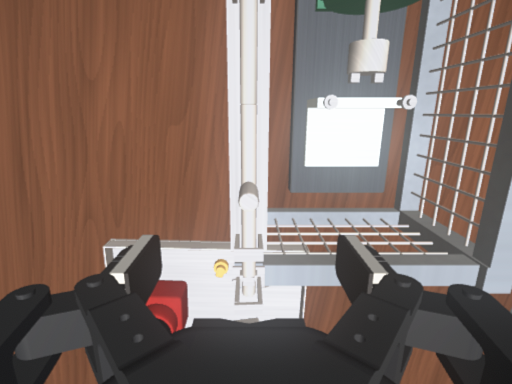

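The wrist view shows the rod running vertically at column 249 (yaw right), the knob at about (249,197), the front staple at (249,243) and the keeper at (249,290). The jaws straddle the rod. Next I'll use depth to locate the knob's top.

```bash
python3 - <<'E'
from h import *
f=np.load("w1.npz"); d=f["d"]; pose=(f["p"],f["R"]); par=optics.camera_params("wrist"); T=par["T_tool_cam"]
def pts(v0,v1,u0,u1):
    v,u=np.mgrid[v0:v1,u0:u1]; z=d[v0:v1,u0:u1]; X=np.stack([u,v,np.ones_like(u)],-1)@np.linalg.inv(par["mtx"]).T*z[...,None]
    return ((X@T[:3,:3].T+T[:3,3])@pose[1].T+pose[0])[z>0]
p=pts(170,225,230,268); zt=np.percentile(p[p[:,2]<300,2],99); q=p[(abs(p[:,2]-zt)<3)]
print("knob top",zt,len(q),(q.min(0)+q.max(0))/2,np.median(q,0),np.ptp(q,0))
for v in (60,120,160,222,255,268,280,290): 
    p=pts(v,v+2,230,268); t=p[p[:,2]>p[:,2].max()-2]; print(v,t.mean(0).round(1),len(t),np.ptp(t[:,0]).round(1))
E
```

```text
knob top 260.44048648307944 298 [590.25655361 -74.98029209 259.61642571] [590.15148848 -74.60269704 259.38163571] [14.68115108 15.23594005  4.17740795]
60 [574.5  27.8 220.6] 13 7.8
120 [581.  -17.5 219.1] 13 6.7
160 [587.  -50.6 218. ] 14 7.8
222 [ 595.5 -108.4  214.8] 20 9.4
255 [ 598.7 -131.6  234.5] 59 25.5
268 [ 601.7 -156.3  213.7] 14 6.7
280 [ 604.2 -169.4  213.5] 18 11.0
290 [ 602.8 -176.9  220.2] 10 25.2
```

```bash
python3 - <<'E'
from h import *
R=Rot(.1465); K=np.array([590.3,-75.5])
ctrl.move_l([*K,290],rot=R,vel=150); print(ctrl.move_l([*K,250],vel=60,threshold=8)); st("down")
ctrl.gripper_to(10,force=50); ctrl.hold(.2); a=st("grip")
p=a["eef_pos"]
ctrl.move_l(p+[0,0,6.5],vel=15); ctrl.hold(.2); st("lift")
import cv2
a=sensors.read_state(); im,d=optics.grab_frame("wrist"); cv2.imwrite("pics/w2.png",im[:,:,::-1])
E
```

```text
False
down 4.78 p [590.5 -75.6 250.2] F [-0.5 -0.4 -0.3] M [ 0.01 -0.03  0.01] w 85.2 gf 0.0
grip 5.62 p [590.3 -75.5 250.3] F [-0.2  0.   1.3] M [0.06 0.15 0.05] w 14.5 gf 48.7
lift 6.42 p [589.8 -74.8 256. ] F [-1.1  5.4 -7.2] M [ 0.23 -0.    0.1 ] w 14.7 gf 48.7
```

View pics/w2.png

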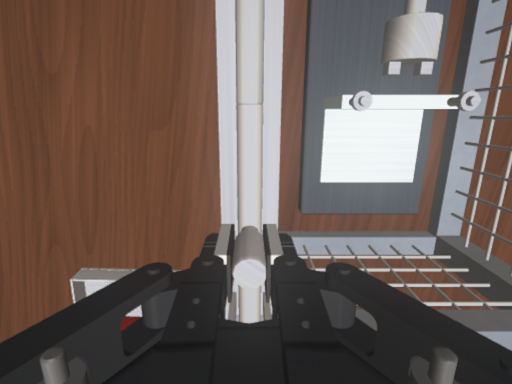

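The pads hold the knob, which sits squarely between them at about (250,260). The +y force fits the tilt nudging the bolt against its home stop. I'll check the lift from the rod's slope, then draw.

```bash
cat >> h.py <<'E'
def wpts():
    s=sensors.read_state(); im,d=optics.grab_frame("wrist"); par=optics.camera_params("wrist"); T=par["T_tool_cam"]
    v,u=np.mgrid[0:384,0:512]; X=np.stack([u,v,np.ones_like(u)],-1)@np.linalg.inv(par["mtx"]).T*d[...,None]
    return (X@T[:3,:3].T+T[:3,3])@s["eef_rot"].T+s["eef_pos"],d,im,s
def slope(P,d,u0=238,u1=264,rows=range(20,205,6)):
    o=[]
    for v in rows:
        p=P[v,u0:u1][d[v,u0:u1]>0]; t=p[p[:,2]>p[:,2].max()-1]; o.append(t.mean(0))
    o=np.array(o); yy=np.linalg.norm(o[:,:2]-o[0,:2],axis=1); return np.polyfit(yy,o[:,2],1),o[[0,-1]].round(1)
E
python3 - <<'E'
from h import *
P,d,im,s=wpts(); c,o=slope(P,d); print("slope",c,o)
yd=np.array([-np.sin(.1465),np.cos(.1465),0]); p=s["eef_pos"].copy()
if c[0]>-.015:
    p[2]+=.8
    for k in (6,12,24,44): print(ctrl.move_l(p+yd*k,vel=25,threshold=25)); st(k)
    P,d,im,s=wpts(); print("slope",slope(P,d))
E
```

```text
slope [-5.52359987e-03  2.22756610e+02] [[574.5  32.3 222.8]
 [586.8 -54.5 222. ]]
False
6 6.95 p [589.3 -69.4 257.7] F [ 1.1 -1.4 -5. ] M [-0.57  0.03  0.04] w 14.5 gf 49.0
False
12 7.34 p [588.1 -62.4 256.9] F [ 0.5 -0.2 -4. ] M [-0.25 -0.1   0.02] w 14.7 gf 49.0
False
24 7.97 p [586.2 -50.3 256.7] F [ 0.2  0.1 -5. ] M [-0.15 -0.14  0.03] w 14.7 gf 49.0
False
44 8.93 p [583.3 -30.8 256.7] F [ 0.8  1.  -4.7] M [-0.14 -0.11  0.04] w 14.7 gf 49.0
slope (array([-1.25339780e-02,  2.23634045e+02]), array([[567.3,  74.6, 228.7],
       [580.7, -10.6, 222.3]]))
```

```bash
python3 - <<'E'
from h import *
import cv2
yd=np.array([-np.sin(.1465),np.cos(.1465),0]); p=st()["eef_pos"].copy()
print(ctrl.move_l(p+yd*12,vel=12,threshold=7)); s=st("stop")
print("drawn",(s["eef_pos"]-[589.8,-74.8,256])@yd)
P,d,im,s=wpts(); cv2.imwrite("pics/w3.png",im[:,:,::-1])
im,_=optics.grab_frame("top"); cv2.imwrite("pics/t3.png",cv2.resize(im[150:220,130:300,::-1],None,fx=4.5,fy=4.5,interpolation=cv2.INTER_CUBIC))
im,_=optics.grab_frame("scene"); cv2.imwrite("pics/s3.png",cv2.resize(im[160:230,200:350,::-1],None,fx=5,fy=5,interpolation=cv2.INTER_CUBIC))
E
```

```text
8.97 p [583.3 -30.8 256.7] F [ 0.8  0.3 -4. ] M [-0.08 -0.15 -0.03] w 14.7 gf 49.0
True
stop 9.68 p [582.1 -24.9 256.1] F [ 1.3 -2.8 -1.8] M [-0.33 -0.25 -0.04] w 14.4 gf 49.3
drawn 50.47212392004657
```

View pics/s3.png

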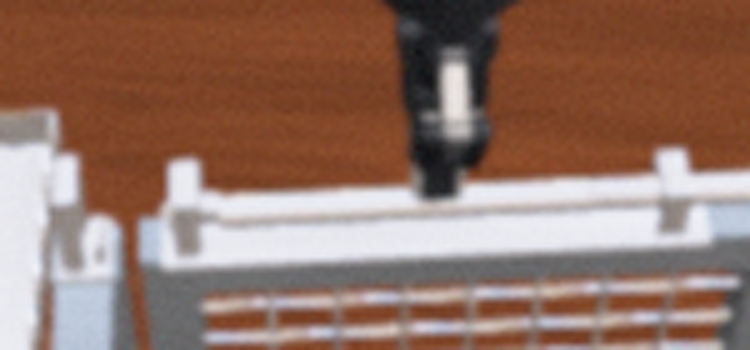

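The bolt is drawn right back (50.5 mm, stop felt). In the scene crop its end lies behind the front staple at (185,200), and the keeper at (90,235) is empty. Next comes the swing about the hinge.

```bash
cat > swing.py <<'E'
from h import *
Y0=.1465; p0=np.array([582.1,-24.9,256.1])
xd=np.array([np.cos(Y0),np.sin(Y0),0]); yd=np.array([-np.sin(Y0),np.cos(Y0),0]); H=p0-18*xd+176*yd
def tgt(th):
    c,s=np.cos(th),np.sin(th); Rz=np.array([[c,s,0],[-s,c,0],[0,0,1]]); return H+Rz@(p0-H), Rot(Y0-th)
def ang(s): # clockwise angle of tool about hinge
    a=(p0-H)[:2]; b=(s["eef_pos"]-H)[:2]; return -np.arctan2(a[0]*b[1]-a[1]*b[0],a@b), np.linalg.norm(b)-np.linalg.norm(a)
E
python3 - <<'E'
from swing import *
import cv2
for th in (.065,.13,.195,.26):
    print(ctrl.move_l(tgt(th)[0],rot=tgt(th)[1],vel=35,threshold=30)); s=st(th); print(ang(s))
ctrl.hold(.4); s=st(); print(ang(s), s["eef_rot"][:,1])
P,d,im,s=wpts(); np.savez("w4.npz",P=P,d=d,im=im)
cv2.imwrite("pics/w4.png",im[:,:,::-1])
im,dd=optics.grab_frame("top"); np.savez("t4.npz",im=im,d=dd); cv2.imwrite("pics/t4.png",cv2.resize(im[140:240,130:300,::-1],None,fx=4.5,fy=4.5,interpolation=cv2.INTER_CUBIC))
E
```

```text
False
0.065 10.28 p [571.1 -27.3 255.9] F [ 3.  -1.7 -2.7] M [-0.32 -0.52  0.03] w 14.9 gf 49.2
(np.float64(0.06390441019932645), np.float64(-0.028493890051322524))
False
0.13 10.76 p [559.8 -28.9 256.1] F [ 2.6 -0.9 -3.2] M [-0.35 -0.58  0.08] w 14.8 gf 49.2
(np.float64(0.1282064675850754), np.float64(-0.13949838081455823))
False
0.195 11.23 p [548.4 -29.9 256.2] F [ 3.4 -1.4 -3. ] M [-0.19 -0.62  0.05] w 14.3 gf 49.2
(np.float64(0.19316251186624764), np.float64(-0.19936926334895588))
False
0.26 11.71 p [536.9 -30.1 256.2] F [ 5.1 -0.2 -3.2] M [-0.15 -0.67  0.04] w 14.4 gf 49.1
(np.float64(0.25785693062389464), np.float64(-0.25862950715691113))
 12.11 p [536.7 -30.2 256.1] F [ 3.9 -0.5 -4.2] M [-0.06 -0.67 -0.03] w 14.3 gf 49.2
(np.float64(0.259222434305679), np.float64(-0.14304414492957562)) [ 9.93569330e-01 -1.13225294e-01  1.36017067e-04]
```

View pics/w4.png

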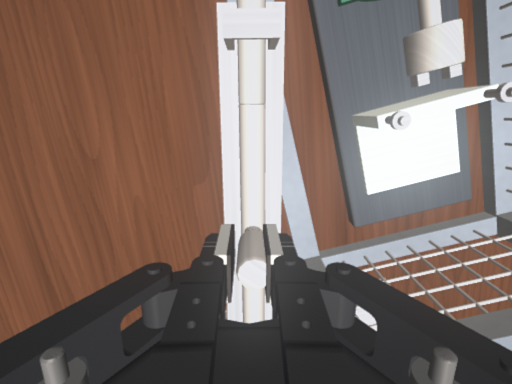

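View pics/t4.png

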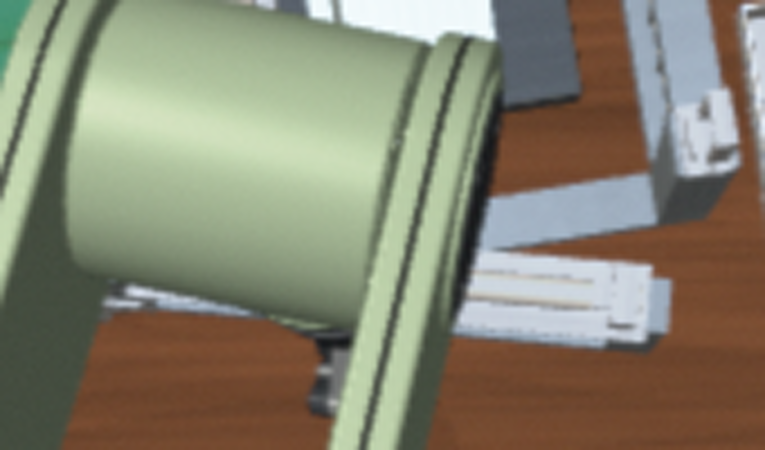

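The gate followed the grip: the rod is still aligned at column 252 in the wrist view. In the top view the front staple is at crop (629,283), well away from the keeper at (705,140). One quick numeric check of the opening and of the bolt still being fully back.

```bash
python3 - <<'E'
from swing import *
import cv2
f=lambda x,y,o:onz("top",(x+.5)/4.5-.5+130,(y+.5)/4.5-.5+o,234)
a=f(610,78,150);b=f(629,283,140); print("staple chord",np.linalg.norm(a-b),"angle",2*np.arcsin(np.linalg.norm(a-b)/2/285))
w3=cv2.imread("pics/w3.png");w4=cv2.imread("pics/w4.png")
for im in (w3,w4):
    m=cv2.matchTemplate(im[0:90,150:350],w4[5:55,215:288],cv2.TM_CCOEFF_NORMED); print(cv2.minMaxLoc(m)[1::2])
g=np.load("w4.npz");P,d=g["P"],g["d"]
l=P[60:190:10,:][:, :]; out=[]
for v in range(60,200,10):
    z=P[v,200:300,2]; ok=(d[v,200:300]>0)&(z>212); out.append(P[v,200:300][ok].mean(0))
out=np.array(out); k=np.polyfit(out[:,1],out[:,0],1)[0]; print("rod yaw",np.arctan(-k),"swing",.1465-np.arctan(-k))
st()
E
```

```text
staple chord 72.69811437783483 angle 0.25577776481717396
(0.9788421988487244, (64, 5))
(0.9999993443489075, (65, 5))
rod yaw -0.10439715979782738 swing 0.25089715979782734
 12.21 p [536.7 -30.2 256.1] F [ 3.5  0.6 -3.5] M [ 0.   -0.66 -0.1 ] w 14.5 gf 49.2
```

The bolt has not shifted in the grip (staple at the same row) and the gate stands at about 0.253–0.256. I'll nudge it slightly, then hand in.

```bash
python3 - <<'E'
from swing import *
t=tgt(.266); ctrl.move_l(t[0],rot=t[1],vel=10); ctrl.hold(.8); s=st(); print(ang(s)); print(ctrl.finish_job())
E
```

```text
13.27 p [535.5 -30.3 256.1] F [ 2.2  1.6 -4.5] M [ 0.14 -0.6   0.04] w 14.4 gf 49.1
(np.float64(0.266181913775691), np.float64(-0.02214182441525736))
the job is handed in; nothing more can be done
None
```

I lifted the bolt over the keeper's lip and drew it right back to its stop. With the same grip I swung the gate to about 80 mm open, and I handed the job in still holding the knob, at 13.3 s; the tray parts were not touched.

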